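# Roll the drive roller into its nest under the palm board

### The arm

A 7-joint arm with a two-finger parallel gripper is mounted at the origin on the work surface. World frame = base frame: x ahead of the robot, y to its left, z up, the work surface at z = 0. Lengths are in m, angles in rad, forces in N, time in s.
With the tool pointing down it reaches from about 0.4 to 0.85 m from the base axis. Payload 10.4 kg.
Tool frame: the origin (TCP) lies midway between the tips of the shut fingers; the grasp point (between the pads) lies behind it (r.grip_point_offset is the z of the grasp point in the tool frame, in m); z points along the fingers, y is the line along which they close (so a half turn about z gives the same grasp; the last joint's range is limited). The gripper opens to 87 mm and grips with 3 to 60 N. Pads are 19 mm wide; open, the fingers measure 117 mm over their backs; the gripper's body (75 mm by 190 mm) begins 51 mm behind the grasp point.
Start: joints at [1.322, 0.332, -0.065, 1.46, 0.022, 1.35, -0.088], TCP at [0.14, -0.609, 0.223] pointing down, gripper open.
Joint ranges: [-2.6, 2.6], [-0.5, 2.12], [-1.47, 1.34], [0.16, 2.42], [-1.27, 4.41], [0.06, 2.06], [-2.6, 2.6]. Speed limits (rad/s): [2.22, 2.22, 2.79, 2.79, 3.14, 3.14, 3.14].

### API

Orientations are given as a rotation vector (axis times angle).
In Python, from bench import r gives the robot as it stands.
- The arm moves only by the tool jog_arm, never from a script. Its argument "plan" is a list of rows, each an object with "xyz": the shift along the tool's x, y, z scaled (see below), a list of three; "turn": the turn about the tool's z scaled (see below); "jaw": the opening, from -1 (shut) to 1 (fully open), so that 0 is half open. In form: [{"xyz": [tx, ty, tz], "turn": turn, "jaw": jaw}, ...]. A call has 1 to 10 rows; each row is the pose to reach, as a shift and turn from the pose commanded when the call began, along the tool's axes at that moment; what a row does not reach only later rows make up. The controller multiplies each number of a shift by 0.15 m and each number of a turn by pi/4 rad. A row lasts 1/10 s, in which the tool goes at most 50 mm and 8.59 degrees, less where a joint would pass 70% of its speed; a pose out of reach is approached as far as the arm can. A call with a number of a shift or a turn outside -1 to 1 is refused whole. A call with a gripper value outside its range is refused whole. The fingers move at their own pace and stop on an object; "squeeze" is the grip in N (left out, the last holds). Time passes only in rows, so rows that repeat a pose let the fingers close. It gives the time, the measured TCP pose, the force, the opening and the grip force at its end, in the units of the state.
- r.get_obs(): the state, without advancing time (a new reading comes with each control period).
- r.capture(name): name is "scene" or "top" or "wrist"; returns (picture, depth): 384x512x3 uint8, red, green, blue; 384x512 float32, m along the optical axis (not along the pixel's ray), 0 where there is no reading.
- r.camera_params(name): a dict with "intrinsics" (3x3 intrinsics, pixels), "rvec" (rotation vector, rad) and "tvec" (3), from world to camera coordinates, as OpenCV has them. Camera axes: x right, y down, z forward; pixel columns grow to the right and rows downward; lengths in m; the calibration is good to about 2 mm. A picture is of the moment at which its call begins: read the wrist's pose just before it. camera_params takes no time and is no camera call; for the wrist camera it gives the pose at the moment of the call.
- r.sign_off(): hands the job in; it is judged then, once.
The state is a dict: "clock": time; "qpos": joint angles; "qvel": joint speeds; "tau": joint torques, N m; "position": TCP position; "tcp_rot": TCP orientation; "contact_force": force on the tool from outside, world axes, zero at the start; "moment": the same for the moment, N m; "finger_gap": finger opening in m; "finger_force": force on a finger pad.
Only numpy, scipy, OpenCV 4.12 (cv2) and the standard library are available. Lean on these libraries where they do the work, as an engineer would, in place of code of your own. Each camera call takes 0.05 s, during which the arm holds its last target. There are 200 camera calls.

### The job

Take the palm board by its orange handle, lay its flat rubber sole lightly on top of the blue roller and slowly roll the roller along the stand, over the low crest, until it rests square against the red stop: keep the board on top of it all the way so that it never runs free, and do not lift the roller, shove it from behind, touch it with the gripper or press hard (5 to 10 newtons is plenty). Then set the board back down flat, wholly on the green mat, and leave everything else on the bench where it is.

Things in the scene. Friction and masses are not known exactly. Their poses are not given: they have to be found in the camera images.
- stand: fixed stand on the bench: grey base plate 140 mm (x) by 230 mm (y), 8 mm thick, origin on the bench underneath, y axis along the travel towards the red stop. On the plate an aluminium saddle slopes up at 7 degrees to its crest at y=+45 mm and then falls by 3 mm to the stop's face at y=+100 mm. The saddle's height is set differently each time: the crest lies 3 to 7 mm above the plate. Back lip (black, 15 mm high) at y=-85 mm.
- stop (a point): middle of the top edge of the red stop's face, 100 mm along the stand's y and 35 mm above the bench (below the roller's top); the stop is a wall 140 mm wide and 12 mm thick
- nest (a point): where the roller's axis lies when it is seated against the red stop: in the stand's frame (0, 80, 31.1) mm, the height give or take 2 mm with the saddle's setting; same axes as the stand
- roller: blue rubber-sleeved roller lying across the stand's flat bed, free to roll, 97 to 115 mm short of its seat; 40 mm diameter, sleeve 110 mm long, 12 mm steel shaft ends, 134 mm overall, 0.2 to 0.4 kg. Origin at its centre on its axis, x along the shaft, z towards its yellow stripe (up at the start; it turns). Under the board it advances about half as far as the board does.
- paddle: palm board: flat sole 70 mm (x) by 150 mm (y), 12 mm thick with black rubber underneath, and an upright orange handle bar on its middle, 66 mm long (x), 22 mm thick (y), 45 mm high above the board (handle from 12 to 57 mm above the underside). Origin at the centre of the sole's underside, z up; about 0.25 kg. Starts flat on the green mat. Its long side (y) goes along the roller's travel.
- mat: fixed green mat 130 mm (x) by 210 mm (y), 4 mm thick, on the bench; origin at the centre of its underside, its top 4 mm above
- amber_bottle: amber glass bottle, 44 mm diameter, 85 mm tall, standing; origin at the centre of its underside (leave alone)
- sample_box: white sample box 130 x 130 x 45 mm; origin at the centre of its underside (leave alone)
- beaker: glass beaker, 70 mm rim, 90 mm tall, standing; origin at the centre of its underside (leave alone)
- marker: black marker pen with red cap, about 134 mm long, 14 mm thick, lying; origin at its underside (leave alone)
- spatula: lab spatula 180 mm long, lying (leave alone)
Things that resemble listed ones, but are neither listed nor needed, are in the scene too. Leave any yellow look-alike of the mat alone.

How it is judged:
On the way, in this order (a step that is already met when the one before it is completed fails the run):
1. the board's sole rests on the roller from above (contact force between paddle and roller above 0.5 N and height (world z) of paddle above 0.038 m and angle between roller's own z axis and vertical below 1 rad), for 0.1 s.
2. the roller has rolled about half a turn under the board (angle between roller's own z axis and vertical above 2.4 rad and horizontal distance between paddle and roller below 0.09 m).
3. the roller is against the red stop with the board still on it (y of roller in the frame of nest between -0.005 and 0.004 m and x of roller in the frame of nest between -0.03 and 0.03 m and z of roller in the frame of nest between -0.006 and 0.006 m and angle between the x axis of roller and the x axis of stand, either way round below 0.07 rad and contact force between paddle and roller above 0.3 N), for 0.1 s.
At the end, for the whole second after the job is handed in: The roller lies still against the red stop (its axis within 4 mm of the seat towards the stop, 5 mm away from it, 6 mm in height, 30 mm along the shaft, square within 4 degrees), and the board stands flat and still on the green mat, its centre within 40 mm of the mat's centre along each side (y of roller in the frame of nest between -0.005 and 0.004 m and x of roller in the frame of nest between -0.03 and 0.03 m and z of roller in the frame of nest between -0.006 and 0.006 m and angle between the x axis of roller and the x axis of stand, either way round below 0.07 rad and linear speed of each of roller, paddle below 0.01 m/s and angular speed of roller below 0.3 rad/s and x of paddle in the frame of mat between -0.04 and 0.04 m and y of paddle in the frame of mat between -0.04 and 0.04 m and height (world z) of paddle below 0.007 m and angle between paddle's own z axis and vertical below 0.06 rad); the robot touches nothing.
It fails at once if the gripper or arm touches the roller (contact force between any of the fingers, the arm and roller above 1 N).
It fails at once if the roller is pressed hard (over 25 N) (contact force between paddle and roller above 25 N).
It fails at once if the roller is shoved with the board from the side instead of from above (contact force between paddle and roller above 0.5 N and height (world z) of paddle below 0.036 m).
It fails at once if the roller runs free (over 0.12 m/s), is lifted or leaves the stand (linear speed of roller above 0.12 m/s or height (world z) of roller above 0.045 m or height (world z) of roller below 0.022 m).
It fails at once if a bystander is disturbed (moved over 30 mm) (distance of any of amber_bottle, sample_box, beaker, marker, spatula from where it was at the start of the episode above 0.03 m).
It also fails if it takes over 72 s, if anything falls off the work surface, if the arm or the gripper's body presses on something with over 40 N, if the wrist force passes 120 N, or if a joint passes its speed limit or range.

## Working session

There is one attempt and no reset: what is moved stays moved. The work goes in short steps, Python scripts to look and compute and a tool call to move; the robot and the scene stay as the last step left them, time stands still between calls to the robot, and variables do not carry over. Pictures are saved under pics/ and viewed, at most 10 in all, crops included, and the job is handed in when it is done.

Besides the shell and the picture viewer there is one more tool, called after "Emit:" in YAML: its name, and indented under it one key for each argument. jog_arm: Moves the arm, as the interface text tells. Shifts and turns lie within -1 to 1; 1 stands for 0.15 m of shift or pi/4 rad of turn. Its arguments: {"type":"object","properties":{"plan":{"type":"array","items":{"type":"object","properties":{"xyz":{"type":"array","items":{"type":"number"}},"turn":{"type":"number"},"jaw":{"type":"number"}}}},"squeeze":{"type":"number"}},"required":["plan"]}

```bash
mkdir -p pics; ls
cat > h.py <<'E'
import numpy as np, cv2
from bench import r
def cam(n):
    p=r.camera_params(n); R=cv2.Rodrigues(np.array(p["rvec"],float))[0]; return np.array(p["intrinsics"]),R,np.array(p["tvec"],float).ravel()
def cloud(n,depth):
    K,R,t=cam(n); v,u=np.mgrid[:depth.shape[0],:depth.shape[1]]
    c=np.stack([(u-K[0,2])/K[0,0]*depth,(v-K[1,2])/K[1,1]*depth,depth],-1)
    return (c-t)@R
def ray(n,uv,z):
    K,R,t=cam(n); uv=np.atleast_2d(uv).astype(float)
    d=np.c_[uv,np.ones(len(uv))]@np.linalg.inv(K).T@R; o=-R.T@t
    return o+d*((z-o[2])/d[:,2])[:,None]
E
python3 - <<'E'
from h import *
o=r.get_obs(); print({k:np.round(v,3) for k,v in o.items()}, r.grip_point_offset)
a=[]
for n in("scene","top"):
    im,d=r.capture(n); np.savez(n,im=im,d=d); cv2.imwrite(f"pics/{n}0.png",im[:,:,::-1])
    K,R,t=cam(n); print(n,-R.T@t,R[2])
E
```

```text
pics
{'clock': np.float64(0.0), 'qpos': array([ 1.322,  0.333, -0.065,  1.461,  0.022,  1.35 , -0.088]), 'qvel': array([-0.   , -0.   , -0.001,  0.001,  0.001,  0.001, -0.001]), 'tau': array([-1.0000e-03, -6.2326e+01,  2.4000e-02, -3.8990e+01, -6.1000e-02,
        4.0000e-02,  0.0000e+00]), 'position': array([ 0.14 , -0.609,  0.222]), 'tcp_rot': array([-3.12 , -0.354,  0.   ]), 'contact_force': array([0.154, 0.26 , 0.123]), 'moment': array([0.013, 0.013, 0.019]), 'finger_force': np.float64(0.0), 'finger_gap': np.float64(0.087)} -0.0187
scene [0.96992928 0.66421089 1.35090857] [-0.28474848 -0.46573758 -0.83785847]
top [ 0.24324124 -0.05623913  1.70597963] [ 0.14948699 -0.00722769 -0.98873728]
```

View pics/scene0.png

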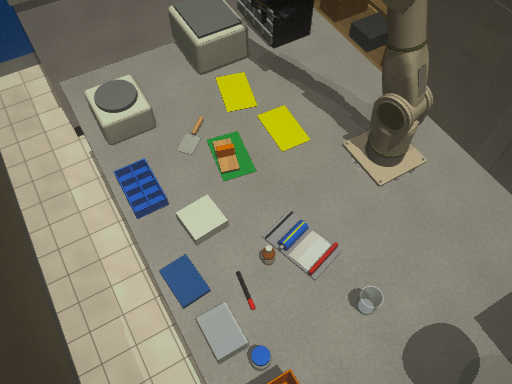

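View pics/top0.png

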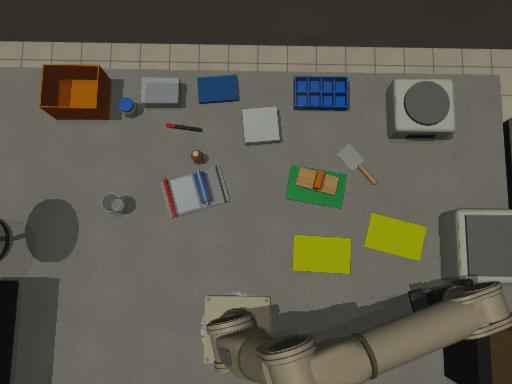

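The scene and top views agree. In the top view the stand is at about (195,192), with the red stop at (168,197), the roller at (203,187) and the lip at (222,185). The board is on the green mat at (318,183), with its handle at (319,180).

```bash
cat > m.py <<'E'
from h import *
def mask(im,name):
    h,s,v=[x.astype(int) for x in cv2.split(cv2.cvtColor(im,cv2.COLOR_RGB2HSV))]
    return dict(red=((h<5)|(h>174))&(s>170)&(v>70),blue=(h>100)&(h<130)&(s>110)&(v>40),green=(h>50)&(h<85)&(s>120),
      wood=(h>5)&(h<22)&(s>80)&(v>120),handle=(h>5)&(h<16)&(s>215))[name]
def rect(P):
    c,s,a=cv2.minAreaRect((P[:,:2]*1000).astype(np.float32)); return np.round(c,1),np.round(s,1),round(a,1)
E
python3 - <<'E'
from m import *
for n,win in(("top",{"red":(155,170,185,225),"blue":(190,160,216,210),"green":(280,155,355,215),"wood":(290,160,345,200),"handle":(290,160,345,200)}),
  ("scene",{"red":(300,235,345,280),"blue":(275,215,312,252),"green":(200,125,262,185),"wood":(210,135,245,180),"handle":(210,135,245,180)})):
    z=np.load(n+".npz"); im,d=z["im"],z["d"]; C=cloud(n,d)
    for k,(a,b,c,e) in win.items():
        M=np.zeros(d.shape,bool); M[b:e,a:c]=mask(im,k)[b:e,a:c]
        P=C[M&(d>0)]; uv=np.argwhere(M)[:,::-1]
        hz={"red":.035,"blue":.04,"green":.004,"wood":.016,"handle":.061}[k]
        print(n,k,len(P),"z pct",np.round(np.percentile(P[:,2],[5,50,95])*1000,1),"cloud",rect(P),"ray",rect(ray(n,uv,hz)))
E
```

```text
top red 100 z pct [29.9 36.3 44.5] cloud (array([462.7, 255.1]), array([133. ,  11.8]), 16.2) ray (array([463. , 255.3]), array([133.7,  10.5]), 16.2)
top blue 221 z pct [37.5 45.6 52.3] cloud (array([500.2, 137.1]), array([109.4,  35.1]), 16.0) ray (array([501.9, 137.7]), array([110.5,  35.1]), 15.6)
top green 1095 z pct [-2.6  4.5 11.4] cloud (array([ 512.1, -281.1]), array([208.3, 128.8]), 80.7) ray (array([ 512.1, -281.3]), array([208.3, 128.4]), 80.7)
top wood 649 z pct [ 9.9 17.6 63.1] cloud (array([ 531.8, -284.5]), array([147.7,  69. ]), 75.3) ray (array([ 536. , -285.4]), array([147.3,  76.2]), 75.3)
top handle 23 z pct [36.2 57.1 63.4] cloud (array([ 527.2, -282.7]), array([22. , 56.2]), 76.3) ray (array([ 524.8, -281.6]), array([23.6, 57.2]), 74.0)
scene red 134 z pct [31.3 34.7 38.3] cloud (array([465.6, 255.9]), array([135.9,  12.1]), 16.9) ray (array([465.8, 256.5]), array([135.4,  11.4]), 16.8)
scene blue 299 z pct [31.7 43.1 50. ] cloud (array([504.6, 138.7]), array([110.9,  36.8]), 17.5) ray (array([504.7, 140.8]), array([118.7,  38.3]), 16.9)
scene green 794 z pct [-2.4  3.2  8.6] cloud (array([ 514.8, -281.2]), array([216.6, 129.5]), 80.3) ray (array([ 516.2, -279.8]), array([207.4, 127.4]), 80.6)
scene wood 452 z pct [10.7 16.4 61.2] cloud (array([ 535.5, -282.7]), array([152.5,  68.5]), 75.0) ray (array([ 534. , -281.7]), array([147.6,  72.4]), 75.0)
scene handle 4 z pct [57.4 59.9 62.9] cloud (array([ 542. , -273.3]), array([25.1, 23.1]), 26.5) ray (array([ 539.9, -280.8]), array([14.7, 34.1]), 74.5)
```

Emit:
jog_arm:
  plan:
    - {"xyz": [0.33, -0.17, 0], "turn": 0, "jaw": 1}
    - {"xyz": [0.66, -0.34, 0], "turn": 0, "jaw": 1}
    - {"xyz": [1, -0.51, 0], "turn": 0, "jaw": 1}
    - {"xyz": [1, -0.51, 0], "turn": 0, "jaw": 1}

```text
clock: 0.5
position: [0.2738, -0.497, 0.2225]
tcp_rot: [-3.119, -0.364, -0.003]
contact_force: [0.7, -0.4, -0.2]
finger_gap: 0.0868
finger_force: 0.0
```

Emit:
jog_arm:
  plan:
    - {"xyz": [0.33, -0.17, 0], "turn": 0, "jaw": 1}
    - {"xyz": [0.66, -0.34, 0], "turn": 0, "jaw": 1}
    - {"xyz": [1, -0.51, 0], "turn": 0, "jaw": 1}
    - {"xyz": [1, -0.51, 0], "turn": 0, "jaw": 1}

```text
clock: 0.9
position: [0.4023, -0.3881, 0.2224]
tcp_rot: [-3.119, -0.364, -0.002]
contact_force: [0.1, -0.2, -0.9]
finger_gap: 0.087
finger_force: 0.0
```

Emit:
jog_arm:
  plan:
    - {"xyz": [0.33, -0.17, 0], "turn": 0.17, "jaw": 1}
    - {"xyz": [0.66, -0.34, 0], "turn": 0.35, "jaw": 1}
    - {"xyz": [1, -0.51, 0], "turn": 0.53, "jaw": 1}
    - {"xyz": [1, -0.51, 0], "turn": 0.62, "jaw": 1}
    - {"xyz": [1, -0.51, 0], "turn": 0.62, "jaw": 1}
    - {"xyz": [1, -0.51, 0], "turn": 0.62, "jaw": 1}

```text
clock: 1.5
position: [0.5271, -0.2844, 0.222]
tcp_rot: [-3.115, 0.406, 0.002]
contact_force: [-0.8, -0.1, -0.3]
finger_gap: 0.0873
finger_force: 0.0
```

```bash
cat >> m.py <<'E'
def toolaxes():
    o=r.get_obs(); return o["position"],cv2.Rodrigues(np.array(o["tcp_rot"],float))[0],o
E
python3 - <<'E'
from m import *
p,R,o=toolaxes(); print(o["clock"],p,R.round(3).tolist(),o["contact_force"])
im,d=r.capture("wrist"); np.savez("wrist",im=im,d=d); cv2.imwrite("pics/w1.png",im[:,:,::-1])
C=cloud("wrist",d)
for k,hz in(("green",.004),("wood",.016),("handle",.061)):
    M=mask(im,k)&(d>0)
    for lo,hi in((-.01,.01),(.01,.025),(.055,.07)):
        P=C[M&(C[...,2]>lo)&(C[...,2]<hi)]
        if len(P)>100: print(k,lo,len(P),np.median(P[:,2]),rect(P))
E
```

```text
1.5 [ 0.52708715 -0.2843753   0.22202661] [[0.967, -0.256, -0.001], [-0.256, -0.967, 0.0], [-0.001, 0.0, -1.0]] [-0.83765068 -0.14101924 -0.28923888]
green -0.01 6527 0.004842898300763593 (array([ 515.7, -285.2]), array([208.1, 127.6]), 80.5)
wood 0.01 5795 0.01694141135101467 (array([ 538.4, -357.6]), array([110.2, 301. ]), 3.0)
wood 0.055 1030 0.06167847939362292 (array([ 534.8, -287.5]), array([21.9, 65.4]), 75.0)
```

View pics/w1.png

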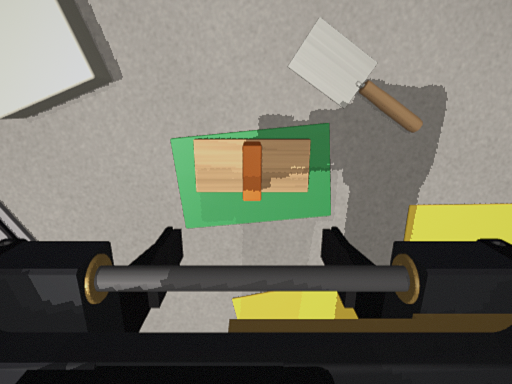

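The wrist view shows the handle at (252,170), with its top at z 61.7 mm and measuring 22 x 65 mm, as it should. I'll descend onto it.

Emit:
jog_arm:
  plan:
    - {"xyz": [0.05, 0, 0.3], "turn": 0, "jaw": 1}
    - {"xyz": [0.05, 0, 0.6], "turn": 0, "jaw": 1}
    - {"xyz": [0.05, 0, 0.9], "turn": 0, "jaw": 1}
    - {"xyz": [0.05, 0, 0.9], "turn": 0, "jaw": 1}

```text
clock: 1.95
position: [0.5294, -0.2866, 0.0816]
tcp_rot: [-3.112, 0.411, 0.016]
contact_force: [-1.1, 1.4, -0.2]
finger_gap: 0.0871
finger_force: 0.0
```

Emit:
jog_arm:
  plan:
    - {"xyz": [0, 0, 0.15], "turn": 0, "jaw": 1}
    - {"xyz": [0, 0, 0.3], "turn": 0, "jaw": 1}
    - {"xyz": [0, 0, 0.43], "turn": 0, "jaw": 1}
    - {"xyz": [0, 0, 0.43], "turn": 0, "jaw": 1}
    - {"xyz": [0, 0, 0.43], "turn": 0, "jaw": 1}

```text
clock: 2.45
position: [0.535, -0.2879, 0.0252]
tcp_rot: [3.114, -0.41, 0.003]
contact_force: [-0.7, 0.1, 0.6]
finger_gap: 0.0866
finger_force: 0.0
```

Emit:
jog_arm:
  plan:
    - {"xyz": [0, 0, 0], "turn": 0, "jaw": -0.3}
    - {"xyz": [0, 0, 0], "turn": 0, "jaw": -1}
    - {"xyz": [0, 0, 0], "turn": 0, "jaw": -1}
    - {"xyz": [0, 0, 0], "turn": 0, "jaw": -1}
    - {"xyz": [0, 0, 0], "turn": 0, "jaw": -1}
    - {"xyz": [0, 0, 0], "turn": 0, "jaw": -1}
    - {"xyz": [0, 0, 0], "turn": 0, "jaw": -1}
    - {"xyz": [0, 0, 0], "turn": 0, "jaw": -1}
  squeeze: 40

```text
clock: 3.25
position: [0.5344, -0.2866, 0.023]
tcp_rot: [-3.115, 0.409, 0.0]
contact_force: [0.0, -0.1, 0.2]
finger_gap: 0.0312
finger_force: 0.0
```

Emit:
jog_arm:
  plan:
    - {"xyz": [0, 0, 0], "turn": 0, "jaw": -1}
    - {"xyz": [0, 0, 0], "turn": 0, "jaw": -1}
    - {"xyz": [0, 0, 0], "turn": 0, "jaw": -1}
    - {"xyz": [0, 0, 0], "turn": 0, "jaw": -1}
    - {"xyz": [0, 0, 0], "turn": 0, "jaw": -1}

```text
clock: 3.75
position: [0.5344, -0.2867, 0.023]
tcp_rot: [3.115, -0.409, 0.0]
contact_force: [0.7, -0.2, 0.4]
finger_gap: 0.0218
finger_force: 40.0
```

Run:
```python
from m import *
p,R,o=toolaxes(); print(p,R.round(4).tolist(),o["contact_force"],o["finger_gap"],o["finger_force"])
# stand geometry: stand x dir at 16.5 deg; project depth profile of bed along y, both cams
z=np.load("top.npz"); 
a=np.radians(16.6); ex=np.array([np.cos(a),np.sin(a)]); ey=np.array([-ex[1],ex[0]])
stopc=np.array([464.3,255.7])/1e3 # red top centre
org=stopc-ey*.106
print("stand origin",org,"nest",org+ey*.08)
for n in("top","scene"):
    z=np.load(n+".npz"); C=cloud(n,z["d"]); q=C[...,:2]-org; x=q@ex; y=q@ey
    for s in list(range(-120,130,10)):
        m=(abs(x)<.045)&(abs(y-s/1e3)<.005)&(z["d"]>0)
        print(n,s,m.sum(),np.round(np.median(C[m][:,2])*1e3,1),end=" | ")
    print()
    B=mask(z["im"],"blue")&(abs(x)<.09)&(abs(y)<.07); P=C[B]; print("roller",((P[:,:2]-org)@np.c_[ex,ey]).mean(0))
    for nm,uvw in(("bottle",(.0,)),):
        pass
    H=(C[...,2]>.06)&(C[...,2]<.1)&(abs(x)<.25)&(abs(y)<.3)
    nl,lab,st,ct=cv2.connectedComponentsWithStats(H.astype(np.uint8))
    for i in range(1,nl):
        if st[i,4]>8: print("tall",st[i,4],np.round(np.c_[x,y].reshape(*x.shape,2)[lab==i].mean(0),3) if 0 else (x[lab==i].min().round(3),x[lab==i].max().round(3),y[lab==i].min().round(3),y[lab==i].max().round(3),C[lab==i][:,2].max().round(3)))
```

```text
[ 0.53438948 -0.28666637  0.02303707] [[0.9661, -0.2581, 0.0], [-0.2581, -0.9661, -0.0001], [0.0, 0.0001, -1.0]] [ 0.67872921 -0.18643211  0.39957003] 0.021813111275865785 39.999421974644065
stand origin [0.49458297 0.15411781] nest [0.4717279  0.23078361]
top -120 63 0.7 | top -110 64 1.3 | top -100 65 4.3 | top -90 65 11.9 | top -80 67 11.5 | top -70 64 8.7 | top -60 67 10.2 | top -50 65 9.3 | top -40 77 12.6 | top -30 71 44.5 | top -20 70 49.2 | top -10 63 47.2 | top 0 52 35.4 | top 10 66 9.2 | top 20 66 10.7 | top 30 65 11.8 | top 40 66 12.1 | top 50 67 11.9 | top 60 68 11.7 | top 70 65 12.4 | top 80 63 10.7 | top 90 67 11.0 | top 100 92 22.8 | top 110 47 35.7 | top 120 61 8.8 | 
roller [ 0.00184809 -0.01809371]
tall 62 (np.float64(0.095), np.float64(0.132), np.float64(-0.046), np.float64(-0.016), np.float64(0.092))
tall 78 (np.float64(-0.009), np.float64(0.059), np.float64(0.263), np.float64(0.3), np.float64(0.098))
scene -120 67 -0.5 | scene -110 66 -0.6 | scene -100 50 5.6 | scene -90 47 9.8 | scene -80 81 8.9 | scene -70 73 7.4 | scene -60 68 7.7 | scene -50 63 8.1 | scene -40 8 38.0 | scene -30 58 44.1 | scene -20 73 47.4 | scene -10 85 44.0 | scene 0 138 27.8 | scene 10 69 7.5 | scene 20 74 9.4 | scene 30 71 10.8 | scene 40 69 10.9 | scene 50 78 11.3 | scene 60 75 10.6 | scene 70 75 10.4 | scene 80 75 9.9 | scene 90 76 9.5 | scene 100 39 35.2 | scene 110 115 30.1 | scene 120 75 7.7 | 
roller [ 0.00872919 -0.014638  ]
tall 77 (np.float64(0.104), np.float64(0.136), np.float64(-0.045), np.float64(-0.014), np.float64(0.089))
tall 146 (np.float64(-0.006), np.float64(0.063), np.float64(0.264), np.float64(0.3), np.float64(0.097))
```

Emit:
jog_arm:
  plan:
    - {"xyz": [0, 0, -0.1], "turn": 0, "jaw": -1}
    - {"xyz": [0, 0, -0.25], "turn": 0, "jaw": -1}
    - {"xyz": [0, 0, -0.45], "turn": 0, "jaw": -1}
    - {"xyz": [0, 0, -0.65], "turn": 0, "jaw": -1}
    - {"xyz": [0, 0, -0.8], "turn": 0, "jaw": -1}
    - {"xyz": [0, 0, -0.8], "turn": 0, "jaw": -1}
    - {"xyz": [0, 0, -0.8], "turn": 0, "jaw": -1}

```text
clock: 4.45
position: [0.5343, -0.2867, 0.1433]
tcp_rot: [3.114, -0.409, 0.001]
contact_force: [1.1, 0.3, -3.3]
finger_gap: 0.0222
finger_force: 40.0
```

Emit:
jog_arm:
  plan:
    - {"xyz": [-0.05, -0.16, 0], "turn": 0, "jaw": -1}
    - {"xyz": [-0.1, -0.32, 0], "turn": 0, "jaw": -1}
    - {"xyz": [-0.15, -0.48, 0], "turn": 0, "jaw": -1}
    - {"xyz": [-0.2, -0.64, 0], "turn": 0, "jaw": -1}
    - {"xyz": [-0.254, -0.8, 0], "turn": 0, "jaw": -1}

```text
clock: 4.95
position: [0.5274, -0.1597, 0.1414]
tcp_rot: [-3.114, 0.409, 0.004]
contact_force: [0.1, -0.2, -1.4]
finger_gap: 0.0218
finger_force: 40.0
```

Emit:
jog_arm:
  plan:
    - {"xyz": [-0.05, -0.16, 0], "turn": 0, "jaw": -1}
    - {"xyz": [-0.1, -0.32, 0], "turn": 0, "jaw": -1}
    - {"xyz": [-0.15, -0.48, 0], "turn": 0, "jaw": -1}
    - {"xyz": [-0.2, -0.64, 0], "turn": 0, "jaw": -1}
    - {"xyz": [-0.254, -0.8, 0], "turn": 0, "jaw": -1}

```text
clock: 5.45
position: [0.5216, -0.0341, 0.1415]
tcp_rot: [3.115, -0.409, -0.004]
contact_force: [0.4, 0.2, -2.1]
finger_gap: 0.0215
finger_force: 40.0
```

Emit:
jog_arm:
  plan:
    - {"xyz": [-0.05, -0.16, 0], "turn": -0.1, "jaw": -1}
    - {"xyz": [-0.1, -0.32, 0], "turn": -0.2, "jaw": -1}
    - {"xyz": [-0.15, -0.48, 0], "turn": -0.3, "jaw": -1}
    - {"xyz": [-0.2, -0.64, 0], "turn": -0.4, "jaw": -1}
    - {"xyz": [-0.254, -0.79, 0], "turn": -0.55, "jaw": -1}
    - {"xyz": [-0.254, -0.79, 0], "turn": -0.7, "jaw": -1}
    - {"xyz": [-0.254, -0.79, 0], "turn": -0.7, "jaw": -1}
    - {"xyz": [-0.254, -0.79, 0], "turn": -0.7, "jaw": -1}

```text
clock: 6.25
position: [0.5166, 0.0892, 0.1429]
tcp_rot: [3.109, 0.448, -0.0]
contact_force: [-0.2, 0.3, -3.2]
finger_gap: 0.0217
finger_force: 40.0
```

```bash
cat >> m.py <<'E'
a=np.radians(16.5); ex=np.array([np.cos(a),np.sin(a)]); ey=np.array([-ex[1],ex[0]])
org=np.array([464.3,255.7])/1e3-ey*.106
def st(p): return np.round(1e3*np.array([(p[:2]-org)@ex,(p[:2]-org)@ey]),1)
E
python3 - <<'E'
from m import *
p,R,o=toolaxes(); print(o["clock"],p,st(p),R.round(4).tolist(),np.degrees(np.arctan2(-R[1,1],-R[0,1])),o["contact_force"],o["finger_gap"],o["finger_force"])
im,d=r.capture("wrist"); cv2.imwrite("pics/w2.png",im[:,:,::-1]); np.savez("w2",im=im,d=d)
C=cloud("wrist",d)
for k,lo,hi in(("red",.03,.04),("blue",.03,.056),("wood",.1,.2),("handle",.1,.25)):
    P=C[mask(im,k)&(d>0)&(C[...,2]>lo)&(C[...,2]<hi)]
    if len(P)>50: print(k,len(P),np.percentile(P[:,2],[5,50,95]).round(4),rect(P),st(np.array(rect(P)[0])/1e3))
im,d=r.capture("scene"); np.savez("s2",im=im,d=d)
E
```

```text
6.25 [0.516556   0.08919501 0.14285533] [  2.8 -68.5] [[0.9592, 0.2826, -0.0003], [0.2826, -0.9592, -0.0002], [-0.0003, 0.0001, -1.0]] 106.41369275462483 [-0.22720934  0.25926862 -3.1812462 ] 0.021722918842712872 39.9988866224885
red 1611 [0.0341 0.0354 0.0366] (array([465.8, 252.8]), array([137.6,  12.5]), 16.8) [  0.6 102.8]
blue 1528 [0.0344 0.0451 0.0485] (array([537. , 143.6]), array([42.3, 38.1]), 16.5) [ 37.9 -22.1]
wood 14036 [0.1356 0.1368 0.182 ] (array([522.1,  90.4]), array([ 61.1, 149.6]), 16.5) [  8.5 -68.9]
handle 72 [0.1419 0.1709 0.2153] (array([525. ,  93.3]), array([ 51.6, 160.7]), 9.8) [ 12.1 -67. ]
```

View pics/w2.png

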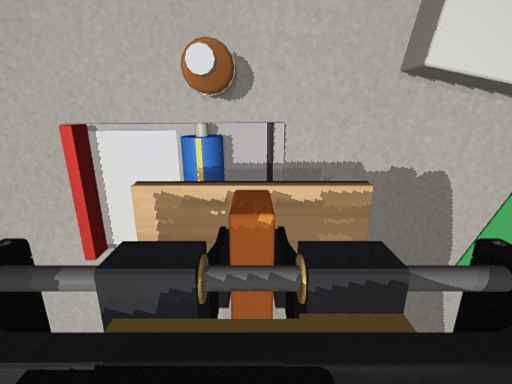

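The wrist view shows the held board level at (250,213), lined up with the stand over the roller (203,158), with the stop on the left at (82,190). Its underside is at about 0.125. I'll descend to just above contact.

Emit:
jog_arm:
  plan:
    - {"xyz": [0, 0, 0.1], "turn": 0, "jaw": -1}
    - {"xyz": [0, 0, 0.2], "turn": 0, "jaw": -1}
    - {"xyz": [0, 0, 0.3], "turn": 0, "jaw": -1}
    - {"xyz": [0, 0, 0.38], "turn": 0, "jaw": -1}
    - {"xyz": [0, 0, 0.43], "turn": 0, "jaw": -1}
    - {"xyz": [0, 0, 0.46], "turn": 0, "jaw": -1}
    - {"xyz": [0, 0, 0.46], "turn": 0, "jaw": -1}
    - {"xyz": [0, 0, 0.46], "turn": 0, "jaw": -1}

```text
clock: 7.15
position: [0.5168, 0.0893, 0.0744]
tcp_rot: [3.109, 0.452, 0.001]
contact_force: [0.1, 0.4, -1.7]
finger_gap: 0.0215
finger_force: 40.0
```

Emit:
jog_arm:
  plan:
    - {"xyz": [0, 0, 0.01], "turn": 0, "jaw": -1}
    - {"xyz": [0, 0, 0.02], "turn": 0, "jaw": -1}
    - {"xyz": [0, 0, 0.02], "turn": 0, "jaw": -1}
    - {"xyz": [0, 0, 0.02], "turn": 0, "jaw": -1}

```text
clock: 7.55
position: [0.5166, 0.0892, 0.0711]
tcp_rot: [3.109, 0.452, 0.0]
contact_force: [-0.1, 0.2, -2.2]
finger_gap: 0.0217
finger_force: 40.0
```

Baseline force is about -2.4 N. Now 1 mm steps.

Emit:
jog_arm:
  plan:
    - {"xyz": [0, 0, 0.007], "turn": 0, "jaw": -1}
    - {"xyz": [0, 0, 0.014], "turn": 0, "jaw": -1}
    - {"xyz": [0, 0, 0.014], "turn": 0, "jaw": -1}
    - {"xyz": [0, 0, 0.014], "turn": 0, "jaw": -1}

```text
clock: 7.95
position: [0.5165, 0.0892, 0.0689]
tcp_rot: [3.109, 0.452, -0.0]
contact_force: [0.4, -0.4, -1.4]
finger_gap: 0.0217
finger_force: 40.0
```

Emit:
jog_arm:
  plan:
    - {"xyz": [0, 0, 0.007], "turn": 0, "jaw": -1}
    - {"xyz": [0, 0, 0.007], "turn": 0, "jaw": -1}
    - {"xyz": [0, 0, 0.007], "turn": 0, "jaw": -1}

```text
clock: 8.25
position: [0.5165, 0.0892, 0.0678]
tcp_rot: [3.109, 0.452, -0.0]
contact_force: [0.4, -0.8, -1.7]
finger_gap: 0.0217
finger_force: 40.0
```

Emit:
jog_arm:
  plan:
    - {"xyz": [0, 0, 0.004], "turn": 0, "jaw": -1}
    - {"xyz": [0, 0, 0.004], "turn": 0, "jaw": -1}
    - {"xyz": [0, 0, 0.004], "turn": 0, "jaw": -1}

```text
clock: 8.55
position: [0.5165, 0.0892, 0.0673]
tcp_rot: [3.109, 0.452, -0.0]
contact_force: [-0.2, 0.1, -3.1]
finger_gap: 0.0219
finger_force: 40.0
```

Emit:
jog_arm:
  plan:
    - {"xyz": [0, 0, 0.004], "turn": 0, "jaw": -1}
    - {"xyz": [0, 0, 0.004], "turn": 0, "jaw": -1}
    - {"xyz": [0, 0, 0.004], "turn": 0, "jaw": -1}

```text
clock: 8.85
position: [0.5166, 0.0893, 0.0669]
tcp_rot: [3.109, 0.452, 0.0]
contact_force: [-0.8, -0.6, 0.9]
finger_gap: 0.0215
finger_force: 40.0
```

Emit:
jog_arm:
  plan:
    - {"xyz": [0, 0, 0.003], "turn": 0, "jaw": -1}
    - {"xyz": [0, 0, 0.003], "turn": 0, "jaw": -1}
    - {"xyz": [0, 0, 0.003], "turn": 0, "jaw": -1}

```text
clock: 9.15
position: [0.5167, 0.0893, 0.0668]
tcp_rot: [3.109, 0.452, 0.001]
contact_force: [-3.2, -1.4, 6.3]
finger_gap: 0.0219
finger_force: 40.0
```

Contact is about 8.5 N. I'll start rolling; forward is tool -y.

Emit:
jog_arm:
  plan:
    - {"xyz": [0, -0.01, 0], "turn": 0, "jaw": -1}
    - {"xyz": [0, -0.025, 0], "turn": 0, "jaw": -1}
    - {"xyz": [0, -0.04, 0], "turn": 0, "jaw": -1}
    - {"xyz": [0, -0.055, 0], "turn": 0, "jaw": -1}
    - {"xyz": [0, -0.067, 0], "turn": 0, "jaw": -1}
    - {"xyz": [0, -0.067, 0], "turn": 0, "jaw": -1}

```text
clock: 9.75
position: [0.5137, 0.0992, 0.0668]
tcp_rot: [3.109, 0.452, 0.0]
contact_force: [-3.4, -0.4, 5.7]
finger_gap: 0.0219
finger_force: 40.0
```

Emit:
jog_arm:
  plan:
    - {"xyz": [0, -0.015, 0], "turn": 0, "jaw": -1}
    - {"xyz": [0, -0.03, 0], "turn": 0, "jaw": -1}
    - {"xyz": [0, -0.045, 0], "turn": 0, "jaw": -1}
    - {"xyz": [0, -0.06, 0], "turn": 0, "jaw": -1}
    - {"xyz": [0, -0.075, 0], "turn": 0, "jaw": -1}
    - {"xyz": [0, -0.09, 0], "turn": 0, "jaw": -1}
    - {"xyz": [0, -0.105, 0], "turn": 0, "jaw": -1}
    - {"xyz": [0, -0.12, 0], "turn": 0, "jaw": -1}
    - {"xyz": [0, -0.133, 0], "turn": 0, "jaw": -1}

```text
clock: 10.65
position: [0.5079, 0.118, 0.0668]
tcp_rot: [3.109, 0.452, -0.0]
contact_force: [-3.8, -1.5, 8.4]
finger_gap: 0.0218
finger_force: 40.0
```

```bash
cat > chk.py <<'E'
from m import *
p,R,o=toolaxes(); print(o["clock"],p,"board st",st(p),o["contact_force"])
for n in("scene","top"):
    im,d=r.capture(n); C=cloud(n,d); X=(C[...,:2]-org)@ex*1e3; Y=(C[...,:2]-org)@ey*1e3
    B=mask(im,"blue")&(abs(X)<80)&(Y>-60)&(Y<110)&(d>0)&(C[...,2]<.06)
    P=np.c_[X[B],Y[B]]; print(n,len(P),np.percentile(P,[3,97],axis=0).round(1).tolist() if len(P) else "")
E
python3 chk.py
```

```text
10.65 [0.50791946 0.1180383  0.06678694] board st [  2.7 -38.4] [-3.75461214 -1.52816273  8.39804464]
scene 81 [[38.6, -21.2], [60.7, 14.9]]
top 0
```

Emit:
jog_arm:
  plan:
    - {"xyz": [0, -0.015, -0.002], "turn": 0, "jaw": -1}
    - {"xyz": [0, -0.03, -0.002], "turn": 0, "jaw": -1}
    - {"xyz": [0, -0.045, -0.002], "turn": 0, "jaw": -1}
    - {"xyz": [0, -0.06, -0.002], "turn": 0, "jaw": -1}
    - {"xyz": [0, -0.075, -0.002], "turn": 0, "jaw": -1}
    - {"xyz": [0, -0.09, -0.002], "turn": 0, "jaw": -1}
    - {"xyz": [0, -0.1, -0.002], "turn": 0, "jaw": -1}

```text
clock: 11.45
position: [0.5035, 0.1325, 0.0669]
tcp_rot: [3.109, 0.452, -0.0]
contact_force: [-3.8, -2.1, 5.8]
finger_gap: 0.0218
finger_force: 40.0
```

Emit:
jog_arm:
  plan:
    - {"xyz": [0, -0.015, 0], "turn": 0, "jaw": -1}
    - {"xyz": [0, -0.03, 0], "turn": 0, "jaw": -1}
    - {"xyz": [0, -0.045, 0], "turn": 0, "jaw": -1}
    - {"xyz": [0, -0.06, 0], "turn": 0, "jaw": -1}
    - {"xyz": [0, -0.067, 0], "turn": 0, "jaw": -1}

```text
clock: 11.95
position: [0.5005, 0.1422, 0.0668]
tcp_rot: [3.109, 0.452, -0.001]
contact_force: [-5.6, -1.7, 7.7]
finger_gap: 0.0221
finger_force: 40.0
```

Emit:
jog_arm:
  plan:
    - {"xyz": [-0.001, -0.015, -0.002], "turn": 0, "jaw": -1}
    - {"xyz": [-0.002, -0.03, -0.002], "turn": 0, "jaw": -1}
    - {"xyz": [-0.003, -0.045, -0.002], "turn": 0, "jaw": -1}
    - {"xyz": [-0.003, -0.06, -0.002], "turn": 0, "jaw": -1}
    - {"xyz": [-0.003, -0.067, -0.002], "turn": 0, "jaw": -1}

```text
clock: 12.45
position: [0.4976, 0.1516, 0.0673]
tcp_rot: [3.108, 0.452, 0.0]
contact_force: [-4.7, -2.5, 9.9]
finger_gap: 0.0217
finger_force: 40.0
```

Emit:
jog_arm:
  plan:
    - {"xyz": [0, -0.015, -0.003], "turn": 0, "jaw": -1}
    - {"xyz": [-0.001, -0.03, -0.004], "turn": 0, "jaw": -1}
    - {"xyz": [-0.002, -0.045, -0.005], "turn": 0, "jaw": -1}
    - {"xyz": [-0.003, -0.06, -0.006], "turn": 0, "jaw": -1}
    - {"xyz": [-0.003, -0.067, -0.006], "turn": 0, "jaw": -1}

```text
clock: 12.95
position: [0.4945, 0.1614, 0.068]
tcp_rot: [-3.109, -0.452, -0.001]
contact_force: [-1.5, -1.0, 6.5]
finger_gap: 0.0215
finger_force: 40.0
```

Emit:
jog_arm:
  plan:
    - {"xyz": [0, -0.015, -0.001], "turn": 0, "jaw": -1}
    - {"xyz": [0, -0.03, -0.002], "turn": 0, "jaw": -1}
    - {"xyz": [0, -0.045, -0.003], "turn": 0, "jaw": -1}
    - {"xyz": [0, -0.06, -0.004], "turn": 0, "jaw": -1}
    - {"xyz": [0, -0.067, -0.004], "turn": 0, "jaw": -1}

```text
clock: 13.45
position: [0.4916, 0.1709, 0.0686]
tcp_rot: [3.109, 0.452, 0.001]
contact_force: [-1.2, -3.0, 6.5]
finger_gap: 0.0217
finger_force: 40.0
```

Emit:
jog_arm:
  plan:
    - {"xyz": [0, -0.015, -0.001], "turn": 0, "jaw": -1}
    - {"xyz": [0, -0.03, -0.002], "turn": 0, "jaw": -1}
    - {"xyz": [0, -0.045, -0.003], "turn": 0, "jaw": -1}
    - {"xyz": [0, -0.06, -0.004], "turn": 0, "jaw": -1}
    - {"xyz": [0, -0.067, -0.0045], "turn": 0, "jaw": -1}

```text
clock: 13.95
position: [0.4886, 0.1806, 0.0692]
tcp_rot: [-3.109, -0.452, -0.001]
contact_force: [-1.2, -0.1, 5.5]
finger_gap: 0.0215
finger_force: 40.0
```

```bash
python3 chk.py
```

```text
13.95 [0.48864892 0.18056295 0.06916182] board st [ 2. 27.] [-1.16156815 -0.1469347   5.48483114]
scene 99 [[37.0, 13.9], [61.0, 48.3]]
top 0
```

Emit:
jog_arm:
  plan:
    - {"xyz": [0, -0.015, -0.001], "turn": 0, "jaw": -1}
    - {"xyz": [0, -0.03, -0.002], "turn": 0, "jaw": -1}
    - {"xyz": [0, -0.045, -0.003], "turn": 0, "jaw": -1}
    - {"xyz": [0, -0.06, -0.0035], "turn": 0, "jaw": -1}
    - {"xyz": [0, -0.067, -0.004], "turn": 0, "jaw": -1}

```text
clock: 14.55
position: [0.4857, 0.1901, 0.0698]
tcp_rot: [3.109, 0.452, 0.001]
contact_force: [-1.8, -1.3, 6.7]
finger_gap: 0.0217
finger_force: 40.0
```

Emit:
jog_arm:
  plan:
    - {"xyz": [0, -0.015, -0.001], "turn": 0, "jaw": -1}
    - {"xyz": [0, -0.03, -0.002], "turn": 0, "jaw": -1}
    - {"xyz": [0, -0.045, -0.003], "turn": 0, "jaw": -1}
    - {"xyz": [0, -0.06, -0.0035], "turn": 0, "jaw": -1}
    - {"xyz": [0, -0.067, -0.004], "turn": 0, "jaw": -1}

```text
clock: 15.05
position: [0.4828, 0.1998, 0.0704]
tcp_rot: [3.109, 0.452, 0.0]
contact_force: [-2.8, -1.9, 6.8]
finger_gap: 0.022
finger_force: 40.0
```

Emit:
jog_arm:
  plan:
    - {"xyz": [0, -0.015, -0.001], "turn": 0, "jaw": -1}
    - {"xyz": [0, -0.03, -0.0015], "turn": 0, "jaw": -1}
    - {"xyz": [0, -0.045, -0.002], "turn": 0, "jaw": -1}
    - {"xyz": [0, -0.045, -0.002], "turn": 0, "jaw": -1}

```text
clock: 15.45
position: [0.4808, 0.2064, 0.0707]
tcp_rot: [3.109, 0.452, 0.0]
contact_force: [-3.0, -1.8, 8.2]
finger_gap: 0.0215
finger_force: 40.0
```

Emit:
jog_arm:
  plan:
    - {"xyz": [0, -0.015, 0], "turn": 0, "jaw": -1}
    - {"xyz": [0, -0.03, 0], "turn": 0, "jaw": -1}
    - {"xyz": [0, -0.03, 0], "turn": 0, "jaw": -1}

```text
clock: 15.75
position: [0.4795, 0.2109, 0.0709]
tcp_rot: [-3.109, -0.453, -0.0]
contact_force: [-3.8, -1.2, 8.3]
finger_gap: 0.0215
finger_force: 40.0
```

Emit:
jog_arm:
  plan:
    - {"xyz": [-0.001, -0.015, 0], "turn": 0, "jaw": -1}
    - {"xyz": [-0.002, -0.03, 0], "turn": 0, "jaw": -1}
    - {"xyz": [-0.002, -0.035, 0], "turn": 0, "jaw": -1}
    - {"xyz": [-0.002, -0.035, 0], "turn": 0, "jaw": -1}

```text
clock: 16.15
position: [0.4779, 0.216, 0.0709]
tcp_rot: [-3.108, -0.453, -0.001]
contact_force: [-1.7, 1.1, 6.5]
finger_gap: 0.0217
finger_force: 40.0
```

Emit:
jog_arm:
  plan:
    - {"xyz": [0, -0.015, 0.0005], "turn": 0, "jaw": -1}
    - {"xyz": [0, -0.03, 0.001], "turn": 0, "jaw": -1}
    - {"xyz": [0, -0.045, 0.0015], "turn": 0, "jaw": -1}
    - {"xyz": [0, -0.06, 0.002], "turn": 0, "jaw": -1}
    - {"xyz": [0, -0.067, 0.002], "turn": 0, "jaw": -1}

```text
clock: 16.65
position: [0.475, 0.2255, 0.0706]
tcp_rot: [-3.109, -0.452, -0.001]
contact_force: [-2.7, -1.6, 8.1]
finger_gap: 0.0217
finger_force: 40.0
```

Emit:
jog_arm:
  plan:
    - {"xyz": [0, -0.015, 0.0005], "turn": 0, "jaw": -1}
    - {"xyz": [0, -0.03, 0.001], "turn": 0, "jaw": -1}
    - {"xyz": [0, -0.045, 0.0015], "turn": 0, "jaw": -1}
    - {"xyz": [0, -0.06, 0.002], "turn": 0, "jaw": -1}
    - {"xyz": [0, -0.067, 0.002], "turn": 0, "jaw": -1}

```text
clock: 17.15
position: [0.4721, 0.2352, 0.0703]
tcp_rot: [-3.109, -0.452, -0.001]
contact_force: [-2.9, -0.9, 8.7]
finger_gap: 0.0215
finger_force: 40.0
```

```bash
python3 chk.py
```

```text
17.15 [0.47207145 0.23517329 0.0703003 ] board st [ 1.6 84.1] [-2.85525371 -0.91067787  8.69518976]
scene 99 [[37.8, 42.2], [59.6, 76.2]]
top 6 [[39.1, 39.8], [44.5, 50.8]]
```

Emit:
jog_arm:
  plan:
    - {"xyz": [0, -0.015, 0], "turn": 0, "jaw": -1}
    - {"xyz": [0, -0.03, 0], "turn": 0, "jaw": -1}
    - {"xyz": [0, -0.045, 0.0005], "turn": 0, "jaw": -1}
    - {"xyz": [0, -0.06, 0.001], "turn": 0, "jaw": -1}
    - {"xyz": [0, -0.067, 0.001], "turn": 0, "jaw": -1}

```text
clock: 17.75
position: [0.4691, 0.2448, 0.07]
tcp_rot: [-3.109, -0.453, -0.0]
contact_force: [-3.0, -0.6, 5.9]
finger_gap: 0.0218
finger_force: 40.0
```

Emit:
jog_arm:
  plan:
    - {"xyz": [0, -0.015, 0], "turn": 0, "jaw": -1}
    - {"xyz": [0, -0.03, 0.0005], "turn": 0, "jaw": -1}
    - {"xyz": [0, -0.045, 0.001], "turn": 0, "jaw": -1}
    - {"xyz": [0, -0.06, 0.0015], "turn": 0, "jaw": -1}
    - {"xyz": [0, -0.067, 0.0015], "turn": 0, "jaw": -1}

```text
clock: 18.25
position: [0.4662, 0.2544, 0.0697]
tcp_rot: [-3.109, -0.453, -0.0]
contact_force: [-2.5, -0.9, 6.3]
finger_gap: 0.0218
finger_force: 40.0
```

Emit:
jog_arm:
  plan:
    - {"xyz": [0, -0.015, 0], "turn": 0, "jaw": -1}
    - {"xyz": [0, -0.03, 0.0005], "turn": 0, "jaw": -1}
    - {"xyz": [0, -0.045, 0.001], "turn": 0, "jaw": -1}
    - {"xyz": [0, -0.06, 0.0015], "turn": 0, "jaw": -1}
    - {"xyz": [0, -0.067, 0.0015], "turn": 0, "jaw": -1}

```text
clock: 18.75
position: [0.4633, 0.264, 0.0694]
tcp_rot: [-3.109, -0.452, 0.0]
contact_force: [-1.3, -1.1, 6.1]
finger_gap: 0.022
finger_force: 40.0
```

```bash
python3 chk.py
```

```text
18.75 [0.46329148 0.2639661  0.06944661] board st [  1.4 114.2] [-1.32802222 -1.07115454  6.0640673 ]
scene 105 [[36.5, 55.2], [60.2, 91.1]]
top 8 [[38.2, 70.2], [43.4, 83.7]]
```

Emit:
jog_arm:
  plan:
    - {"xyz": [0, -0.015, 0], "turn": 0, "jaw": -1}
    - {"xyz": [0, -0.03, 0.0005], "turn": 0, "jaw": -1}
    - {"xyz": [0, -0.045, 0.001], "turn": 0, "jaw": -1}
    - {"xyz": [0, -0.053, 0.001], "turn": 0, "jaw": -1}

```text
clock: 19.25
position: [0.461, 0.2715, 0.0692]
tcp_rot: [-3.109, -0.452, 0.0]
contact_force: [-2.4, -1.2, 4.6]
finger_gap: 0.0218
finger_force: 40.0
```

Emit:
jog_arm:
  plan:
    - {"xyz": [0, -0.01, 0], "turn": 0, "jaw": -1}
    - {"xyz": [0, -0.02, 0.0005], "turn": 0, "jaw": -1}
    - {"xyz": [0, -0.02, 0.0005], "turn": 0, "jaw": -1}

```text
clock: 19.55
position: [0.4601, 0.2744, 0.0691]
tcp_rot: [-3.109, -0.453, 0.0]
contact_force: [-3.1, -0.2, 4.5]
finger_gap: 0.0219
finger_force: 40.0
```

```bash
python3 chk.py
python3 - <<'E'
from m import *
im,d=r.capture("scene"); cv2.imwrite("pics/s3.png",cv2.resize(im[200:290,250:370,::-1],None,fx=6,fy=6,interpolation=cv2.INTER_CUBIC))
E
```

```text
19.55 [0.46009687 0.27441348 0.0691248 ] board st [  1.3 125.1] [-3.09157947 -0.19444422  4.54723047]
scene 102 [[37.3, 62.1], [60.1, 97.0]]
top 7 [[39.3, 81.6], [47.0, 99.1]]
```

View pics/s3.png

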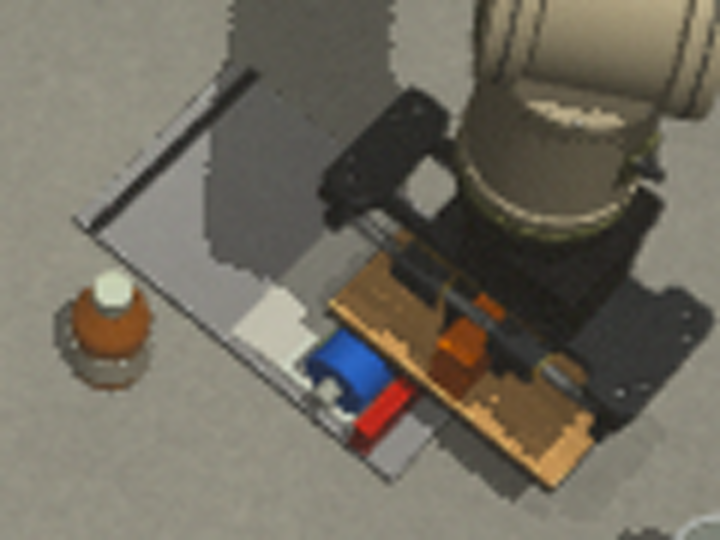

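The zoomed view shows the blue roller (345,368) almost touching the red stop (382,413), with the board still on top of it. I'll creep on until the stop is felt.

Emit:
jog_arm:
  plan:
    - {"xyz": [0, -0.01, 0], "turn": 0, "jaw": -1}
    - {"xyz": [0, -0.013, 0], "turn": 0, "jaw": -1}
    - {"xyz": [0, -0.013, 0], "turn": 0, "jaw": -1}

```text
clock: 20.0
position: [0.4596, 0.276, 0.0691]
tcp_rot: [-3.109, -0.452, 0.0]
contact_force: [-3.0, -0.4, 4.6]
finger_gap: 0.0212
finger_force: 40.0
```

Emit:
jog_arm:
  plan:
    - {"xyz": [0, -0.01, 0], "turn": 0, "jaw": -1}
    - {"xyz": [0, -0.013, 0], "turn": 0, "jaw": -1}
    - {"xyz": [0, -0.013, 0], "turn": 0, "jaw": -1}

```text
clock: 20.3
position: [0.4591, 0.2777, 0.069]
tcp_rot: [3.109, 0.452, -0.0]
contact_force: [-3.7, 0.1, 5.3]
finger_gap: 0.0216
finger_force: 40.0
```

Emit:
jog_arm:
  plan:
    - {"xyz": [0, -0.01, 0], "turn": 0, "jaw": -1}
    - {"xyz": [0, -0.013, 0], "turn": 0, "jaw": -1}
    - {"xyz": [0, -0.013, 0], "turn": 0, "jaw": -1}

```text
clock: 20.6
position: [0.4588, 0.2791, 0.069]
tcp_rot: [3.108, 0.451, -0.0]
contact_force: [-3.2, -2.9, 3.9]
finger_gap: 0.0218
finger_force: 40.0
```

Emit:
jog_arm:
  plan:
    - {"xyz": [0, -0.01, 0], "turn": 0, "jaw": -1}
    - {"xyz": [0, -0.013, 0], "turn": 0, "jaw": -1}
    - {"xyz": [0, -0.013, 0], "turn": 0, "jaw": -1}

```text
clock: 20.9
position: [0.4586, 0.2815, 0.0691]
tcp_rot: [-3.109, -0.452, -0.001]
contact_force: [1.3, -2.1, 0.5]
finger_gap: 0.022
finger_force: 40.0
```

Emit:
jog_arm:
  plan:
    - {"xyz": [0, 0, 0.002], "turn": 0, "jaw": -1}
    - {"xyz": [0, 0, 0.002], "turn": 0, "jaw": -1}
    - {"xyz": [0, 0, 0.002], "turn": 0, "jaw": -1}

```text
clock: 21.2
position: [0.4585, 0.2815, 0.069]
tcp_rot: [-3.109, -0.452, -0.001]
contact_force: [1.8, -1.8, 3.5]
finger_gap: 0.0215
finger_force: 40.0
```

```bash
python3 chk.py
python3 - <<'E'
from m import *
im,d=r.capture("scene"); cv2.imwrite("pics/s4.png",cv2.resize(im[230:280,290:350,::-1],None,fx=10,fy=10,interpolation=cv2.INTER_CUBIC))
E
```

```text
21.2 [0.45854679 0.28147957 0.06897001] board st [  1.8 132.4] [ 1.79820167 -1.78537338  3.54206895]
scene 96 [[38.3, 64.5], [59.9, 97.7]]
top 6 [[38.5, 88.3], [45.8, 96.0]]
```

View pics/s4.png

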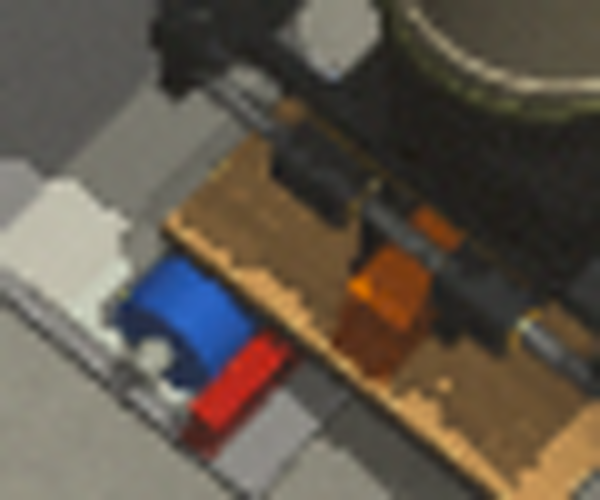

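The zoomed view shows the roller (190,320) touching the stop (240,385), with the board on top. One more small forward push will square it, then I'll lift straight up.

Emit:
jog_arm:
  plan:
    - {"xyz": [0, -0.01, 0], "turn": 0, "jaw": -1}
    - {"xyz": [0, -0.02, 0], "turn": 0, "jaw": -1}
    - {"xyz": [0, -0.02, 0], "turn": 0, "jaw": -1}
    - {"xyz": [0, -0.02, 0], "turn": 0, "jaw": -1}

```text
clock: 21.75
position: [0.4575, 0.2841, 0.0689]
tcp_rot: [3.108, 0.452, 0.0]
contact_force: [1.1, -2.7, 5.0]
finger_gap: 0.0216
finger_force: 40.0
```

Emit:
jog_arm:
  plan:
    - {"xyz": [0, 0, -0.005], "turn": 0, "jaw": -1}
    - {"xyz": [0, 0, -0.01], "turn": 0, "jaw": -1}
    - {"xyz": [0, 0, -0.015], "turn": 0, "jaw": -1}
    - {"xyz": [0, 0, -0.03], "turn": 0, "jaw": -1}
    - {"xyz": [0, 0, -0.07], "turn": 0, "jaw": -1}
    - {"xyz": [0, 0, -0.15], "turn": 0, "jaw": -1}
    - {"xyz": [0, 0, -0.3], "turn": 0, "jaw": -1}
    - {"xyz": [0, 0, -0.45], "turn": 0, "jaw": -1}
    - {"xyz": [0, 0, -0.5], "turn": 0, "jaw": -1}
    - {"xyz": [0, 0, -0.5], "turn": 0, "jaw": -1}

```text
clock: 22.75
position: [0.458, 0.2847, 0.1452]
tcp_rot: [-3.108, -0.452, -0.004]
contact_force: [0.6, -0.0, -3.6]
finger_gap: 0.0216
finger_force: 40.0
```

```bash
python3 chk.py
python3 - <<'E'
from m import *
p,R,o=toolaxes(); print(R.round(4).tolist())
E
```

```text
22.75 [0.45802683 0.28467455 0.14515223] board st [  2.2 135.6] [ 0.57630121 -0.01092673 -3.5816019 ]
scene 201 [[4.0, 65.1], [60.3, 97.8]]
top 58 [[-48.7, 64.2], [47.1, 86.7]]
[[0.9587, 0.2845, -0.0005], [0.2845, -0.9587, -0.0006], [-0.0006, 0.0004, -1.0]]
```

Emit:
jog_arm:
  plan:
    - {"xyz": [-0.03, 0.15, 0], "turn": 0, "jaw": -1}
    - {"xyz": [-0.06, 0.34, 0], "turn": 0, "jaw": -1}
    - {"xyz": [-0.1, 0.54, 0], "turn": 0, "jaw": -1}
    - {"xyz": [-0.14, 0.74, 0], "turn": 0, "jaw": -1}
    - {"xyz": [-0.179, 0.932, 0], "turn": 0, "jaw": -1}

```text
clock: 23.35
position: [0.4707, 0.141, 0.1426]
tcp_rot: [3.109, 0.452, -0.003]
contact_force: [0.4, -0.3, -3.1]
finger_gap: 0.0218
finger_force: 40.0
```

Emit:
jog_arm:
  plan:
    - {"xyz": [-0.04, 0.19, 0], "turn": 0, "jaw": -1}
    - {"xyz": [-0.07, 0.37, 0], "turn": 0, "jaw": -1}
    - {"xyz": [-0.11, 0.56, 0], "turn": 0, "jaw": -1}
    - {"xyz": [-0.14, 0.74, 0], "turn": 0, "jaw": -1}
    - {"xyz": [-0.179, 0.932, 0], "turn": 0, "jaw": -1}

```text
clock: 23.85
position: [0.4848, -0.0001, 0.1426]
tcp_rot: [-3.109, -0.452, 0.003]
contact_force: [0.7, 0.1, -3.2]
finger_gap: 0.022
finger_force: 40.0
```

Emit:
jog_arm:
  plan:
    - {"xyz": [-0.04, 0.19, 0], "turn": 0, "jaw": -1}
    - {"xyz": [-0.07, 0.37, 0], "turn": 0, "jaw": -1}
    - {"xyz": [-0.11, 0.56, 0], "turn": 0, "jaw": -1}
    - {"xyz": [-0.14, 0.74, 0], "turn": 0, "jaw": -1}
    - {"xyz": [-0.179, 0.932, 0], "turn": 0, "jaw": -1}

```text
clock: 24.35
position: [0.4988, -0.1415, 0.1425]
tcp_rot: [-3.108, -0.452, 0.003]
contact_force: [0.5, 0.4, -2.0]
finger_gap: 0.0217
finger_force: 40.0
```

Emit:
jog_arm:
  plan:
    - {"xyz": [-0.04, 0.19, 0], "turn": 0.1, "jaw": -1}
    - {"xyz": [-0.07, 0.37, 0], "turn": 0.2, "jaw": -1}
    - {"xyz": [-0.11, 0.56, 0], "turn": 0.3, "jaw": -1}
    - {"xyz": [-0.14, 0.74, 0], "turn": 0.4, "jaw": -1}
    - {"xyz": [-0.179, 0.932, 0], "turn": 0.5, "jaw": -1}
    - {"xyz": [-0.179, 0.932, 0], "turn": 0.575, "jaw": -1}
    - {"xyz": [-0.179, 0.932, 0], "turn": 0.575, "jaw": -1}
    - {"xyz": [-0.179, 0.932, 0], "turn": 0.575, "jaw": -1}

```text
clock: 25.15
position: [0.5134, -0.2818, 0.1431]
tcp_rot: [-3.131, 0.255, 0.002]
contact_force: [0.7, 0.6, -2.8]
finger_gap: 0.0215
finger_force: 40.0
```

```bash
python3 chk.py
python3 - <<'E'
from m import *
p,R,o=toolaxes(); print(R.round(4).tolist(),o["finger_gap"])
im,d=r.capture("wrist"); C=cloud("wrist",d); cv2.imwrite("pics/w5.png",im[:,:,::-1])
P=C[mask(im,"wood")&(d>0)&(C[...,2]>.1)&(C[...,2]<.15)]; print(np.median(P[:,2]),rect(P))
A=np.c_[P[:,:2]-P[:,:2].mean(0),np.ones(len(P))]; print("tilt",np.linalg.lstsq(A,P[:,2],rcond=None)[0])
E
```

```text
25.15 [ 0.51342985 -0.28178713  0.14309071] board st [-105.5 -423.3] [ 0.67093504  0.591323   -2.77899333]
scene 360 [[-48.0, 65.0], [58.1, 97.9]]
top 292 [[-50.7, 64.2], [51.8, 97.8]]
[[0.987, -0.1606, -0.0003], [-0.1606, -0.987, 0.0003], [-0.0003, -0.0003, -1.0]] 0.021838037556318447
0.13725364116554878 (array([ 526.6, -283.4]), array([149.8,  46.2]), 80.6)
tilt [-0.00373662 -0.00107625  0.13724401]
```

View pics/w5.png

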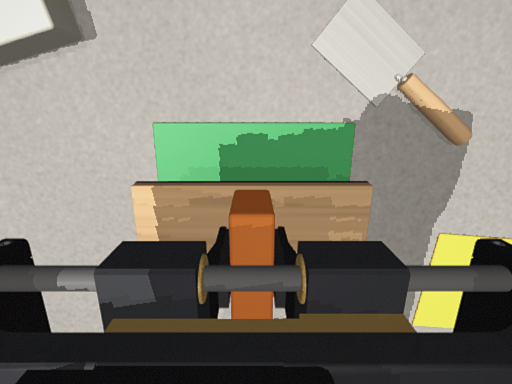

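The wrist view shows the board (250,213) parallel to the mat and over its centre, and level. The roller has stayed against the stop. I'll lower the board.

Emit:
jog_arm:
  plan:
    - {"xyz": [0, 0, 0.15], "turn": 0, "jaw": -1}
    - {"xyz": [0, 0, 0.3], "turn": 0, "jaw": -1}
    - {"xyz": [0, 0, 0.45], "turn": 0, "jaw": -1}
    - {"xyz": [0, 0, 0.6], "turn": 0, "jaw": -1}
    - {"xyz": [0, 0, 0.7], "turn": 0, "jaw": -1}
    - {"xyz": [0, 0, 0.76], "turn": 0, "jaw": -1}
    - {"xyz": [0, 0, 0.78], "turn": 0, "jaw": -1}
    - {"xyz": [0, 0, 0.785], "turn": 0, "jaw": -1}
    - {"xyz": [0, 0, 0.785], "turn": 0, "jaw": -1}

```text
clock: 26.2
position: [0.5142, -0.2826, 0.0269]
tcp_rot: [3.131, -0.256, 0.002]
contact_force: [0.7, -0.8, -2.2]
finger_gap: 0.0224
finger_force: 40.0
```

Emit:
jog_arm:
  plan:
    - {"xyz": [0, 0, 0.005], "turn": 0, "jaw": -1}
    - {"xyz": [0, 0, 0.01], "turn": 0, "jaw": -1}
    - {"xyz": [0, 0, 0.01], "turn": 0, "jaw": -1}
    - {"xyz": [0, 0, 0.01], "turn": 0, "jaw": -1}

```text
clock: 26.6
position: [0.5136, -0.2824, 0.0247]
tcp_rot: [3.131, -0.256, 0.0]
contact_force: [-0.6, 0.8, -2.4]
finger_gap: 0.0217
finger_force: 40.0
```

Emit:
jog_arm:
  plan:
    - {"xyz": [0, 0, 0.004], "turn": 0, "jaw": -1}
    - {"xyz": [0, 0, 0.008], "turn": 0, "jaw": -1}
    - {"xyz": [0, 0, 0.008], "turn": 0, "jaw": -1}
    - {"xyz": [0, 0, 0.008], "turn": 0, "jaw": -1}

```text
clock: 27.0
position: [0.5136, -0.2824, 0.0233]
tcp_rot: [3.131, -0.256, -0.0]
contact_force: [-0.4, -0.2, -2.1]
finger_gap: 0.0218
finger_force: 40.0
```

Emit:
jog_arm:
  plan:
    - {"xyz": [0, 0, 0.003], "turn": 0, "jaw": -1}
    - {"xyz": [0, 0, 0.003], "turn": 0, "jaw": -1}
    - {"xyz": [0, 0, 0.003], "turn": 0, "jaw": -1}

```text
clock: 27.3
position: [0.5136, -0.2824, 0.023]
tcp_rot: [3.131, -0.256, 0.0]
contact_force: [-0.8, 0.0, -1.5]
finger_gap: 0.022
finger_force: 40.0
```

Emit:
jog_arm:
  plan:
    - {"xyz": [0, 0, 0.003], "turn": 0, "jaw": -1}
    - {"xyz": [0, 0, 0.005], "turn": 0, "jaw": -1}
    - {"xyz": [0, 0, 0.005], "turn": 0, "jaw": -1}

```text
clock: 27.6
position: [0.5136, -0.2824, 0.023]
tcp_rot: [3.131, -0.256, 0.0]
contact_force: [-3.3, 1.6, 6.5]
finger_gap: 0.0217
finger_force: 40.0
```

Touched down. Release and rise.

Emit:
jog_arm:
  plan:
    - {"xyz": [0, 0, -0.003], "turn": 0, "jaw": -0.4}
    - {"xyz": [0, 0, -0.003], "turn": 0, "jaw": 0}
    - {"xyz": [0, 0, -0.003], "turn": 0, "jaw": 0.3}
    - {"xyz": [0, 0, -0.003], "turn": 0, "jaw": 0.3}
    - {"xyz": [0, 0, -0.003], "turn": 0, "jaw": 0.3}
    - {"xyz": [0, 0, -0.003], "turn": 0, "jaw": 0.3}
    - {"xyz": [0, 0, -0.003], "turn": 0, "jaw": 0.3}
    - {"xyz": [0, 0, -0.003], "turn": 0, "jaw": 0.3}

```text
clock: 28.4
position: [0.5136, -0.2824, 0.0226]
tcp_rot: [3.131, -0.256, 0.0]
contact_force: [0.1, -0.5, 0.1]
finger_gap: 0.0561
finger_force: 0.0
```

Emit:
jog_arm:
  plan:
    - {"xyz": [0, 0, -0.1], "turn": 0, "jaw": 0.3}
    - {"xyz": [0, 0, -0.25], "turn": 0, "jaw": 0.3}
    - {"xyz": [0, 0, -0.45], "turn": 0, "jaw": 0.3}
    - {"xyz": [0, 0, -0.7], "turn": 0, "jaw": 0.3}
    - {"xyz": [0, 0, -0.95], "turn": 0, "jaw": 0.3}
    - {"xyz": [0, 0, -1], "turn": 0, "jaw": 0.3}
    - {"xyz": [0, 0, -1], "turn": 0, "jaw": 0.3}

```text
clock: 29.1
position: [0.5145, -0.2828, 0.1751]
tcp_rot: [3.129, -0.256, 0.006]
contact_force: [0.0, 0.4, 0.3]
finger_gap: 0.057
finger_force: 0.0
```

```bash
python3 chk.py
python3 - <<'E'
from m import *
im,d=r.capture("wrist"); C=cloud("wrist",d); cv2.imwrite("pics/w6.png",im[:,:,::-1])
w=mask(im,"wood")&(d>0)&(np.hypot(C[...,0]-.514,C[...,1]+.282)<.1)
P=C[w&(C[...,2]<.03)]; print(np.percentile(P[:,2],[2,50,98]),rect(P)); P=C[mask(im,"green")&(d>0)]; print(rect(P))
for n in("top","scene"):
    im,d=r.capture(n); o=np.load(n+".npz"); C=cloud(n,d); 
    P=C[mask(im,"red")&(np.hypot(C[...,0]-.464,C[...,1]-.256)<.09)]; print(n,"red",rect(P))
    B=mask(im,"blue")&(np.hypot(C[...,0]-.472,C[...,1]-.231)<.08); print("roller",rect(C[B]),st(np.array(rect(C[B])[0])/1e3),np.percentile(C[B][:,2],95))
E
```

```text
29.1 [ 0.51447895 -0.28276903  0.17514732] board st [-104.8 -424.5] [0.02320266 0.37648769 0.27619007]
scene 360 [[-46.9, 64.9], [58.4, 98.0]]
top 293 [[-50.5, 64.4], [51.9, 97.4]]
[0.01436791 0.01602785 0.01742604] (array([ 514.5, -282.3]), array([149.2,  68.8]), 80.6)
(array([ 515.8, -283.6]), array([208.3, 127.9]), 80.6)
top red (array([461.2, 255.3]), array([135.6,  10.9]), 15.9)
roller (array([471.3, 231.9]), array([109.5,  36.9]), 16.8) [-0.  81.2] 0.05547528106597386
scene red (array([464.5, 256. ]), array([139.8,  12.4]), 16.8)
roller (array([475. , 232.7]), array([114. ,  37.4]), 17.1) [ 3.7 80.9] 0.05279188373128702
```

View pics/w6.png

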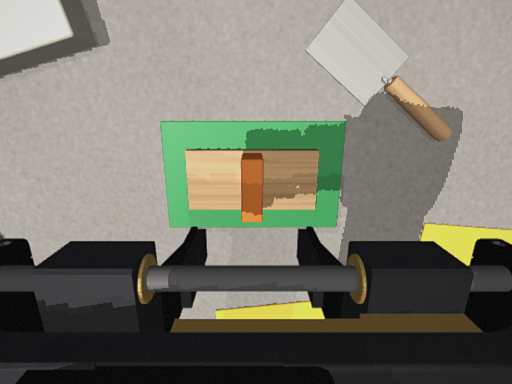

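The board lies flat and centred on the mat, with its handle at (252,187). The roller sits square at y of about 81 mm, against the stop. I'm handing the job in.

```bash
python3 -c "
from bench import r
print(r.sign_off())"
```

```text
the job is handed in; nothing more can be done
None
```

I handed the job in at about 29 s: by the last camera check, the roller rests square against the red stop and the board lies flat, centred on the green mat; the hand-in returned no verdict.

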